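# Close the glass-offcut canister and knock its locking pin home

## Task

Close the steel canister of glass offcuts: set the loose lid on its rim so that it sits seated and level, and let go of it. Then pick up the mallet and knock the lid's sprung pin with it, a brisk blow or several and not a slow squeeze, until the pin is fully home, and put the mallet back on its cork pad. Drop neither the lid nor the mallet, don't push the pin in with the gripper, and leave the jar, the glass cup and the nippers alone.

Things in the scene. Friction and masses are not known exactly. Their poses are not given: they have to be found in the camera images.
- canister: Open round steel canister, outer diameter 100, inner diameter 92, fixed upright on a round wooden base (diameter 124, 10 thick). Rim 80 above the bench. Origin: centre of the base's underside, z up.
- rim (a point): Centre of the canister's mouth, level with the rim (80 above the bench).
- lid: Loose lid, right way up on the bench. Upwards from its origin (centre of the underside): 0-8 black rubber plug, diameter 84, tapered edge (4 of play inside the rim); 8-14 aluminium disc, diameter 106, rests on the rim; 14-38 aluminium boss to lift it by, diameter 30; above that the sprung pin. z up its axis. Seated, the origin is 8 below the rim. About 0.25 kg.
- lid_seat (a point): Point on the lid's axis at the underside of the aluminium disc, 8 above the lid's origin; comes to the rim's centre when the lid is seated.
- lid_pin (a joint): Travel of the lid's pin in m: 0 = standing out, 0.014 = fully home with its head's underside on the boss. It starts between 0 and 0.004, takes about 8 to 12 N to move, and a sprung collar holds it at whatever depth it has reached.
- pin_top (a point): Centre of the top of the pin's dark steel head (diameter 22, 6 thick, on a thin shank). It lies 58 above the lid's origin when the pin is out, 44 when the pin is fully home.
- mallet: Mallet, 0.3 kg, stands on one flat face of its head, handle level. Black round head, diameter 46, 70 high, axis vertical; flat-sided wooden handle, 18 wide, 24 high, runs along the mallet's -x to 170 from the head's axis, its centre line 35 above the origin. Origin: centre of the lower face (the striking face), z up the head's axis.
- mallet_head (a point): Centre of the mallet's head, 35 above the mallet's origin.
- pad: Fixed flat cork pad, 160 (x) by 130 (y), 6 thick, on the bench. Origin: centre of its underside.
- frit_jar: Bystander: closed round green glass jar with a white cap, diameter 64, 85 high. Origin: centre of the underside.
- votive: Bystander: open amber glass cup, diameter 64, 65 high. Origin: centre of the underside.
- nippers: Bystander: glass nippers with orange handles lying flat, about 140 long, 60 wide, 14 high. Origin: near the joint, at the underside; handles towards -x.
Mind the look-alikes: they are no part of the job. Leave any blue or orange look-alike of the lid alone.

How it is judged:
By the outcome, as a careful person would: the job done as asked, in the order asked, and still so for the second after the job is handed in, with the robot touching nothing.
It also fails if it takes over 72 s, if anything falls off the work surface, if the arm or the gripper's body presses on something with over 40 N, if the wrist force passes 120 N, or if a joint passes its speed limit or range.

## Robot

A 7-joint arm with a two-finger parallel gripper is mounted at the origin on the work surface. World frame = base frame: x ahead of the robot, y to its left, z up, the work surface at z = 0. Lengths are in m, angles in rad, forces in N, time in s.
With the tool pointing down it reaches from about 0.4 to 0.875 m from the base axis. Payload 19.3 kg.
Tool frame: the origin (TCP) lies on the centre line of the jaws, within the pads' length; the fingertips stand 14 mm ahead of it and the grasp point (between the pads) lies 5 mm behind it; x points along the fingers, y is the direction in which the jaws open and shut, and the axes are right-handed (so a half turn about x gives the same grasp; the last joint's range is limited). The gripper opens to 85 mm and grips with 20 to 120 N. Pads are 22 mm wide; open, the fingers measure 114 mm over their backs; the gripper's body (76 mm by 85 mm) begins 54 mm behind the grasp point. The pads swing forward as they close: fully open they stand 13 mm farther back than shut.
Start: joints at [-1.401, 0.521, -0.036, 1.599, 0.021, 1.021, -0.113], TCP at [0.148, 0.607, 0.245] pointing down, gripper open.
Joint ranges: [-2.91, 2.91], [-0.3, 2.13], [-1.5, 1.42], [0.17, 2.43], [-1.26, 4.41], [0.16, 1.93], [-2.52, 2.52]. Speed limits (rad/s): [1.89, 1.89, 2.39, 2.39, 3.01, 3.01, 3.01].

## Interface

Orientations are given as [roll, pitch, yaw] about the fixed x, y, z axes, in that order (R = Rz(yaw) Ry(pitch) Rx(roll)).
In Python, from workcell import monitor, optics, bot gives the robot as it stands.
- The arm moves only by the tool arm_command, never from a script. Its arguments are lists of equal length, an entry for each row: "delta_pos": the shift along the tool's x, y, z as a fraction of full scale, a list of three; "rotation": the turn, a rotation vector about the tool's x, y, z as a fraction of full scale, a list of three. In form: {"delta_pos": [[dx, dy, dz], ...], "rotation": [[wx, wy, wz], ...]}. A call has 1 to 10 rows; each row shifts and turns the pose as measured when the row begins, along the tool's axes as they then stand; what a row does not reach is not made up. Full scale, the value 1, is 30 mm for a shift and 6 degrees for a turn. A row lasts 1/10 s, in which the tool goes at most 50 mm and 8.59 degrees, less where a joint would pass 70% of its speed; a pose out of reach is approached as far as the arm can. A call with a number of a shift or a turn outside -1 to 1 is refused whole. A call with a gripper value outside its range is refused whole. "gripper" is the closure, from -1 (fully open) to 1 (shut), so that 0 is half open, set as the call begins (left out, the last holds). The fingers move at their own pace and stop on an object; "grip_force" is the grip in N (left out, the last holds). Time passes only in rows, so rows that do not move let the fingers close. It gives the time, the measured TCP pose, the force and the opening at its end, in the units of the state.
- monitor.observe(): the state, without advancing time (a new reading comes with each control period).
- optics.grab_frame(name): name is "side" or "top" or "wrist"; returns the picture (480x640x3 uint8, red, green, blue); there is no depth.
- optics.camera_params(name): a dict with "fx", "fy", "cx", "cy" (pixels), "dist_coeffs" ([k1, k2, p1, p2, k3] as OpenCV has them; the pictures are not rectified), "origin" and "rotation" of the camera in the world. Camera axes: x right, y down, z forward; pixel columns grow to the right and rows downward; lengths in m; the calibration is good to about 2 mm. A picture is of the moment at which its call begins: read the wrist's pose just before it. camera_params takes no time and is no camera call; for the wrist camera it gives the pose at the moment of the call.
- bot.job_done(): hands the job in, once; it reports no verdict.
The state is a dict: "clock": time; "qpos": joint angles; "qd": joint speeds; "joint_efforts": joint torques, N m; "position": TCP position; "tool_rot": TCP orientation; "force": force on the tool from outside, world axes, zero at the start; "moment": the same for the moment, N m; "grip_width": finger opening in m.
Only numpy, scipy, OpenCV 4.12 (cv2) and the standard library are available. Lean on these libraries where they do the work, as an engineer would, in place of code of your own. Each camera call takes 0.05 s, during which the arm holds its last target. There are 200 camera calls.

## Working session

There is one attempt and no reset: what is moved stays moved. The work goes in short steps, Python scripts to look and compute and a tool call to move; the robot and the scene stay as the last step left them, time stands still between calls to the robot, and variables do not carry over. Pictures are saved under pics/ and viewed, about 8 in all and at most 12, crops included, and the job is handed in when it is done.

Besides the shell and the picture viewer there is one more tool, called after "Call:" as name(argument=value, ...) on one line, values as JSON. arm_command: Moves the arm, as the interface text tells. Its arguments: {"type":"object","properties":{"delta_pos":{"type":"array","items":{"type":"array","items":{"type":"number"}}},"rotation":{"type":"array","items":{"type":"array","items":{"type":"number"}}},"gripper":{"type":"number"},"grip_force":{"type":"number"}},"required":["delta_pos","rotation"]}

```bash
mkdir -p pics; ls
python3 - <<'E'
from workcell import monitor, optics, bot
import cv2
s=monitor.observe();print(s)
for n in ("top","side"):
    p=optics.camera_params(n);print(n,p)
    cv2.imwrite(f"pics/{n}0.png",optics.grab_frame(n)[:,:,::-1])
E
```

```text
pics
{'clock': 0.0, 'qpos': array([-1.4011703 ,  0.52198804, -0.03633289,  1.5999618 ,  0.02119272,
        1.02108362, -0.11278596]), 'qd': array([-0.00143207,  0.00075151, -0.0008151 , -0.00251342, -0.0012113 ,
        0.00066355,  0.00048727]), 'joint_efforts': array([-9.00177001e-04, -9.27089381e+01,  1.97971657e+00, -3.69939852e+01,
        1.78627350e-02,  7.96258537e-03, -2.97467864e-05]), 'position': array([0.14841619, 0.60682029, 0.24475839]), 'tool_rot': array([-1.50945896,  1.56974018, -1.74928081]), 'force': array([ 0.15118287, -1.24150174, -0.14744677]), 'moment': array([0.00587912, 0.00963167, 0.08319146]), 'grip_width': 0.08523332821226676}
top {'fx': 521.9957473558206, 'fy': 521.9957473558206, 'cx': 332.3448992124427, 'cy': 233.86005293873632, 'dist_coeffs': array([-0.04592699,  0.        ,  0.        ,  0.        ,  0.        ]), 'origin': array([0.37958682, 0.08177554, 1.11131593]), 'rotation': array([-2.97592861, -0.03378583, -1.57413439])}
side {'fx': 552.2881564511715, 'fy': 552.2881564511715, 'cx': 316.2077665827206, 'cy': 244.40888769769586, 'dist_coeffs': array([-0.09266211,  0.        ,  0.        ,  0.        ,  0.        ]), 'origin': array([ 0.38895452, -0.60956517,  0.79473719]), 'rotation': array([-2.36904588, -0.01349042, -0.19065183])}
```

View pics/top0.png

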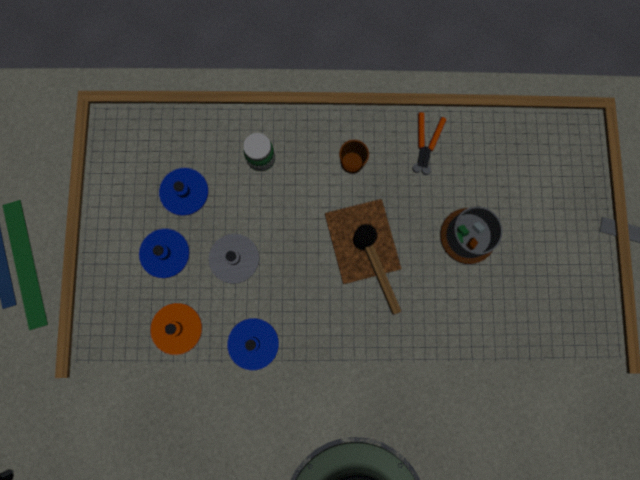

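View pics/side0.png

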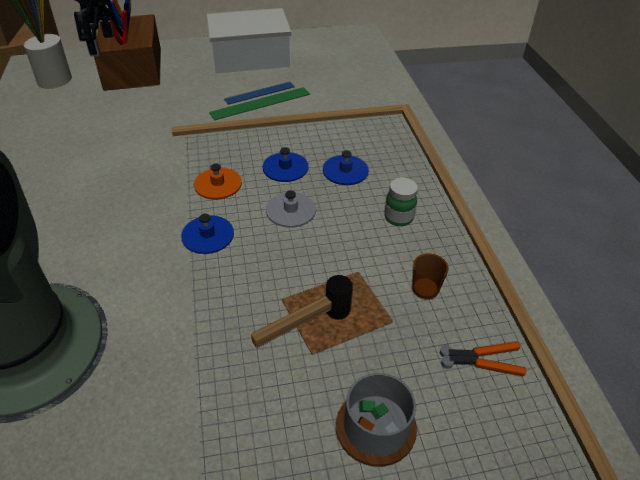

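Top: grey lid at about (234,258), mallet head (365,236) with its handle end (396,312), canister mouth (473,231). The blue and orange lids are the look-alikes. Side agrees: lid (291,208), mallet (339,297), canister (380,400). Next, an enlarged view and first estimates.

```bash
cat > h.py <<'E'
from workcell import monitor, optics, bot
import cv2, numpy as np
from scipy.spatial.transform import Rotation as R
def rot(rpy): return R.from_euler('xyz',rpy).as_matrix()
def p2w(cam,uv,z):
    "pixel -> world point on the plane of height z; cam is a name or a params dict"
    p=optics.camera_params(cam) if isinstance(cam,str) else cam
    K=np.array([[p['fx'],0,p['cx']],[0,p['fy'],p['cy']],[0,0,1]])
    n=cv2.undistortPoints(np.array([[uv]],float),K,np.array(p['dist_coeffs']))[0,0]
    d=rot(p['rotation'])@np.array([n[0],n[1],1]); o=np.array(p['origin'])
    return o+d*(z-o[2])/d[2]
def w2p(cam,P):
    p=optics.camera_params(cam) if isinstance(cam,str) else cam
    K=np.array([[p['fx'],0,p['cx']],[0,p['fy'],p['cy']],[0,0,1]])
    Rc=rot(p['rotation']).T
    q=cv2.projectPoints(np.atleast_2d(P).astype(float),cv2.Rodrigues(Rc)[0],-Rc@np.array(p['origin']),K,np.array(p['dist_coeffs']))[0]
    return q[:,0]
def tooldelta(target,rpy=None):
    "shift to target in tool axes, in fractions of 30 mm; turn in fractions of 6 deg"
    s=monitor.observe(); Rt=rot(s['tool_rot'])
    d=Rt.T@(np.array(target)-s['position'])/.03
    w=None
    if rpy is not None:
        w=R.from_matrix(Rt.T@(rpy if np.ndim(rpy)==2 else rot(rpy))).as_rotvec()/np.radians(6)
    return d,w
def down(yaw):
    "tool x down, tool y horizontal at angle yaw"
    x=np.array([0,0,-1.]); y=np.array([np.cos(yaw),np.sin(yaw),0]); return np.column_stack([x,y,np.cross(x,y)])
E
python3 - <<'E'
from h import *
im=cv2.imread('pics/top0.png'); sd=cv2.imread('pics/side0.png')
c=lambda i,x,y,f:cv2.convertScaleAbs(cv2.resize(i[y:y+int(300/f),x:x+int(400/f)],(400,300),interpolation=cv2.INTER_CUBIC),alpha=1.8)
cv2.imwrite('pics/crops.png',np.vstack([np.hstack([c(im,194,228,5),c(im,315,190,2.3)]),np.hstack([c(im,433,196,5),c(sd,320,350,4)])]))
s=monitor.observe(); print(rot(s['tool_rot']).round(2))
for nm,t,sp,zt in (('lid',(234,258),(291,208),.014),('lidpin',(232,257),(291,194),.056),('mallet top',(365,236),(339,286),.076),('rim',(473,231),(380,398),.08),('handle end',(396,312),(256,338),.053)):
    print(nm,p2w('top',t,zt).round(4),p2w('side',sp,zt).round(4))
print(optics.camera_params('wrist'))
E
```

```text
[[-0.    0.24  0.97]
 [-0.    0.97 -0.24]
 [-1.   -0.    0.  ]]
lid [0.511  0.2515 0.014 ] [0.5115 0.2503 0.014 ]
lidpin [0.508  0.2491 0.056 ] [0.5117 0.2464 0.056 ]
mallet top [ 0.5484 -0.0196  0.076 ] [ 0.5506 -0.027   0.076 ]
rim [ 0.5586 -0.2396  0.08  ] [ 0.5622 -0.2455  0.08  ]
handle end [ 0.3969 -0.0826  0.053 ] [ 0.4003 -0.0913  0.053 ]
{'fx': 421.77741133171725, 'fy': 421.77741133171725, 'cx': 318.94519788800943, 'cy': 245.00049741889592, 'dist_coeffs': array([-0.09569378,  0.        ,  0.        ,  0.        ,  0.        ]), 'origin': array([0.07224257, 0.62662047, 0.37410288]), 'rotation': array([2.83448043e+00, 9.31773203e-04, 1.33073519e+00])}
```

View pics/crops.png

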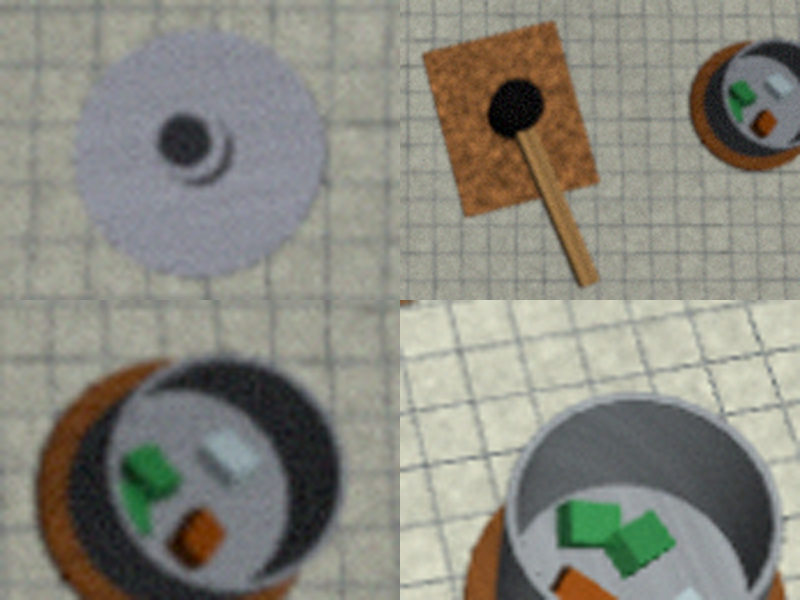

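Crop readings: lid disc centre is top px (234.0,258.6) and rim centre is top px (477.8,231), side column 381. The lid is therefore near (0.511,0.251). The two cameras agree to about 1 mm on the lid, which is enough for the approach.

Call:
arm_command(delta_pos=[[0, -0.57, 0.97], [0, -0.57, 0.97], [0, -0.57, 0.97], [0, -0.57, 0.97], [0, -0.57, 0.97], [0, -0.57, 0.97], [0, -0.57, 0.97], [0, -0.57, 0.97], [0, -0.57, 0.97], [0, -0.57, 0.97]], rotation=[[0, 0, 0], [0, 0, 0], [0, 0, 0], [0, 0, 0], [0, 0, 0], [0, 0, 0], [0, 0, 0], [0, 0, 0], [0, 0, 0], [0, 0, 0]], gripper=-1)

```text
clock: 1.1
position: [0.3945, 0.3648, 0.2417]
tool_rot: [-2.055, 1.565, -2.287]
force: [0.9, 0.4, -0.1]
grip_width: 0.0855
```

```bash
python3 -c "
from h import *
s=monitor.observe();print(s['clock'],s['position'],s['qpos'].round(2),tooldelta((.511,.251,.12)))"
```

```text
1.1 [0.394506   0.36482211 0.24171213] [-0.88  0.39  0.03  1.83 -0.01  0.93  0.5 ] (array([ 4.05895538, -2.78059555,  4.66118934]), None)
```

Call:
arm_command(delta_pos=[[0.68, -0.46, 0.78], [0.68, -0.46, 0.78], [0.68, -0.46, 0.78], [0.68, -0.46, 0.78], [0.68, -0.46, 0.78], [0.68, -0.46, 0.78], [0, 0, 0], [0, 0, 0]], rotation=[[0, 0, 0], [0, 0, 0], [0, 0, 0], [0, 0, 0], [0, 0, 0], [0, 0, 0], [0, 0, 0], [0, 0, 0]])

```text
clock: 1.9
position: [0.5184, 0.2418, 0.1137]
tool_rot: [-2.015, 1.563, -2.253]
force: [0.2, 0.5, 0.1]
grip_width: 0.0853
```

```bash
python3 -c "
from h import *
s=monitor.observe();print(s['clock'],s['position'],s['force'],tooldelta((.511,.251,.12),down(np.radians(76))))
p=optics.camera_params('wrist');im=optics.grab_frame('wrist')
import pickle;pickle.dump(p,open('w1.pkl','wb'))
cv2.imwrite('pics/w1.png',cv2.convertScaleAbs(im[:,:,::-1],alpha=1.6))
a=np.arange(0,2*np.pi,.01)
print(w2p(p,(.511,.251,.014)))"
```

```text
1.9 [0.51838754 0.2417544  0.11374049] [0.173132   0.52710697 0.09474834] (array([-0.20927054,  0.24022097, -0.31249559]), array([ 0.06617196, -0.03034008,  0.06428493]))
[[331.15436467 239.96367632]]
```

View pics/w1.png

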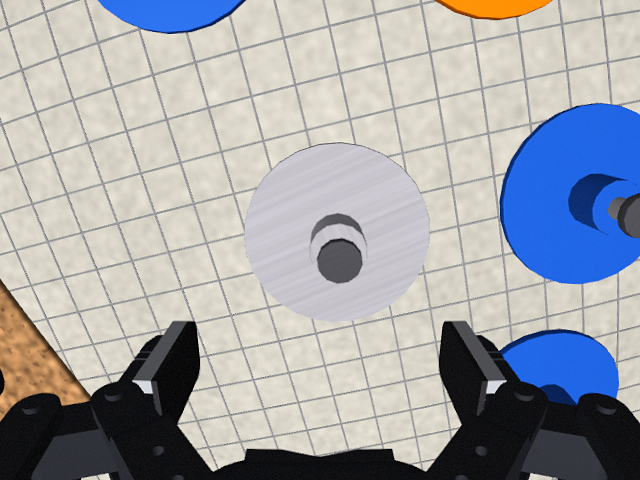

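Lid disc extents are x 245–430 and y 142–321, pin head centre (340,261). I'll fit the lid position to that outline.

```bash
cat >> h.py <<'E'
def fitcircle(p,ext,r,z,x0):
    "centre of a horizontal circle from its image extents (xmin,xmax,ymin,ymax); None entries unused"
    from scipy.optimize import least_squares
    a=np.linspace(0,2*np.pi,720)
    def f(c):
        q=w2p(p,np.column_stack([c[0]+r*np.cos(a),c[1]+r*np.sin(a),0*a+z]))
        e=[q[:,0].min(),q[:,0].max(),q[:,1].min(),q[:,1].max()]
        return [i-j for i,j in zip(e,ext) if j is not None]
    s=least_squares(f,x0,diff_step=1e-4); return s.x,s.fun
E
python3 -c "
from h import *
import pickle;p=pickle.load(open('w1.pkl','rb'))
c,e=fitcircle(p,(245,430,142,321),.053,.014,(.511,.251));print(c,e)
print('pin',p2w(p,(340,261),.056))
print('grip mid px->', w2p(p,monitor.observe()['position']))
t=fitcircle('top',(477.8-24.8,477.8+23.8,None,None),.05,.08,(.56,-.25))
print(tooldelta((c[0],c[1],.032),down(np.radians(76))))"
```

```text
[0.51036436 0.25487319] [-0.80474384  0.80836404 -0.16509914  0.33815737]
pin [0.50955079 0.25471246 0.056     ]
grip mid px-> [[315.65242746 347.50495982]]
(array([ 2.72589926,  0.3870483 , -0.35471249]), array([ 0.06678181, -0.02813423,  0.06697388]))
```

Call:
arm_command(delta_pos=[[0, 0.39, -0.35], [0, 0, 0], [0.9, 0, 0], [0.9, 0, 0], [0.5, 0, 0], [0, 0, 0], [0, 0, 0]], rotation=[[0.07, -0.03, 0.07], [0, 0, 0], [0, 0, 0], [0, 0, 0], [0, 0, 0], [0, 0, 0], [0, 0, 0]])

```text
clock: 2.65
position: [0.5088, 0.2638, 0.0474]
tool_rot: [1.073, 1.562, 0.837]
force: [0.1, -0.2, 0.2]
grip_width: 0.0854
```

```bash
python3 -c "
from h import *
s=monitor.observe();print(s['clock'],s['position'],s['force'],tooldelta((.5102,.2547,.032),down(np.radians(76))))"
```

```text
2.65 [0.50875182 0.26380906 0.04738829] [ 0.13828269 -0.23973924  0.18037261] (array([ 0.51131343, -0.28765428,  0.11596839]), array([ 0.07700632,  0.03777443, -0.07018195]))
```

Call:
arm_command(delta_pos=[[0, -0.15, 0.06], [0, 0, 0], [0, 0, 0], [0, 0, 0]], rotation=[[0.04, 0.02, -0.04], [0, 0, 0], [0, 0, 0], [0, 0, 0]])

```text
clock: 3.05
position: [0.5106, 0.2596, 0.0506]
tool_rot: [0.895, 1.564, 0.654]
force: [0.4, -0.2, 0.2]
grip_width: 0.0853
```

```bash
cat > d.py <<'E'
from h import *
import sys
x,y,z,yaw=map(float,sys.argv[1:])
s=monitor.observe();d,w=tooldelta((x,y,z),down(np.radians(yaw)))
print(round(s['clock'],2),'pos',s['position'].round(4),'F',s['force'].round(2),'M',s['moment'].round(2),'w',round(s['grip_width'],4),'d',d.round(3),'rot',w.round(3),'q7',s['qpos'][6].round(2),'qd',abs(s['qd']).max().round(3))
E
python3 d.py .5102 .2547 .032 76
```

```text
3.05 pos [0.5106 0.2596 0.0506] F [ 0.36 -0.22  0.23] M [ 0.01  0.03 -0.05] w 0.0853 d [ 0.619 -0.167  0.024] rot [ 0.038  0.043 -0.054] q7 0.79 qd 0.009
```

Call:
arm_command(delta_pos=[[0.3, -0.15, 0.02], [0.3, 0, 0], [0, 0, 0], [0, 0, 0]], rotation=[[0.04, 0.04, -0.05], [0, 0, 0], [0, 0, 0], [0, 0, 0]])

```text
clock: 3.45
position: [0.5101, 0.2546, 0.0309]
tool_rot: [-2.506, 1.571, -2.752]
force: [0.2, -0.5, -0.3]
grip_width: 0.0854
```

```bash
python3 d.py .5102 .2547 .032 76
```

```text
3.45 pos [0.5101 0.2546 0.0309] F [ 0.21 -0.53 -0.3 ] M [-0.02  0.05 -0.01] w 0.0854 d [-0.038  0.005  0.002] rot [-0.009 -0.001  0.001] q7 0.79 qd 0.016
```

Call:
arm_command(delta_pos=[[-0.05, 0, 0], [0, 0, 0], [0, 0, 0], [0, 0, 0], [0, 0, 0], [0, 0, 0], [0, 0, 0], [0, 0, 0]], rotation=[[0, 0, 0], [0, 0, 0], [0, 0, 0], [0, 0, 0], [0, 0, 0], [0, 0, 0], [0, 0, 0], [0, 0, 0]], gripper=1, grip_force=70)

```text
clock: 4.25
position: [0.5101, 0.2547, 0.033]
tool_rot: [-1.757, 1.571, -2.002]
force: [-0.9, -0.1, 0.9]
grip_width: 0.0275
```

```bash
python3 d.py .5102 .2547 .16 76
```

```text
4.25 pos [0.5101 0.2547 0.033 ] F [-0.92 -0.13  0.86] M [-0.04  0.04  0.01] w 0.0275 d [-4.234e+00  1.000e-03  3.000e-03] rot [-0.007 -0.     0.   ] q7 0.79 qd 0.003
```

Call:
arm_command(delta_pos=[[-0.3, 0, 0], [-0.6, 0, 0], [-0.9, 0, 0], [-0.9, 0, 0], [-0.9, 0, 0], [-0.6, 0, 0], [-0.2, -0.4, 0.2], [0, -0.7, 0.4], [0, -0.9, 0.5], [0, -0.9, 0.5]], rotation=[[0, 0, 0], [0, 0, 0], [0, 0, 0], [0, 0, 0], [0, 0, 0], [0, 0, 0], [0, 0, 0], [0, 0, 0], [0, 0, 0], [0, 0, 0]])

```text
clock: 5.25
position: [0.5342, 0.157, 0.1725]
tool_rot: [3.1, 1.569, 2.861]
force: [0.1, -0.1, -3.2]
grip_width: 0.0278
```

```bash
python3 d.py .624 -.161 .18 76
```

```text
5.25 pos [0.5342 0.157  0.1725] F [ 0.1  -0.12 -3.24] M [ 0.04 -0.03 -0.06] w 0.0278 d [-0.26  -9.594  5.414] rot [ 0.056 -0.016 -0.001] q7 0.97 qd 0.586
```

Call:
arm_command(delta_pos=[[-0.05, -0.9, 0.5], [-0.05, -0.9, 0.5], [-0.05, -0.9, 0.5], [-0.05, -0.9, 0.5], [-0.05, -0.9, 0.5], [0, -0.9, 0.5], [0, -0.9, 0.5], [0, -0.9, 0.5], [0, -0.9, 0.5], [0, -0.4, 0.2]], rotation=[[0, 0, 0], [0, 0, 0], [0, 0, 0], [0, 0, 0], [0, 0, 0], [0, 0, 0], [0, 0, 0], [0, 0, 0], [0, 0, 0], [0, 0, 0]])

```text
clock: 6.25
position: [0.6063, -0.1501, 0.1767]
tool_rot: [-2.501, 1.56, -2.748]
force: [0.1, 0.1, -2.3]
grip_width: 0.0279
```

Call:
arm_command(delta_pos=[[0, 0, 0], [0, 0, 0], [0, 0, 0], [0, 0, 0]], rotation=[[0, 0, 0], [0, 0, 0], [0, 0, 0], [0, 0, 0]])

```text
clock: 6.65
position: [0.6044, -0.1513, 0.1756]
tool_rot: [-2.609, 1.558, -2.858]
force: [-0.3, 0.4, -3.7]
grip_width: 0.0272
```

```bash
python3 d.py .624 -.161 .18 76; python3 -c "
from h import *
import pickle
s=monitor.observe();p=optics.camera_params('wrist');im=optics.grab_frame('wrist')
pickle.dump((p,s),open('w2.pkl','wb'))
cv2.imwrite('pics/w2.png',cv2.convertScaleAbs(im[:,:,::-1],alpha=1.6))
print(w2p(p,(.561,-.248,.08)), w2p(p,s['position']))"
```

```text
6.65 pos [ 0.6044 -0.1513  0.1756] F [-0.29  0.4  -3.67] M [ 0.01 -0.06  0.  ] w 0.0272 d [-0.155 -0.152  0.711] rot [-0.041 -0.108  0.063] q7 1.52 qd 0.008
[[133.72437283 228.02976912]] [[316.23584954 347.46286314]]
```

View pics/w2.png

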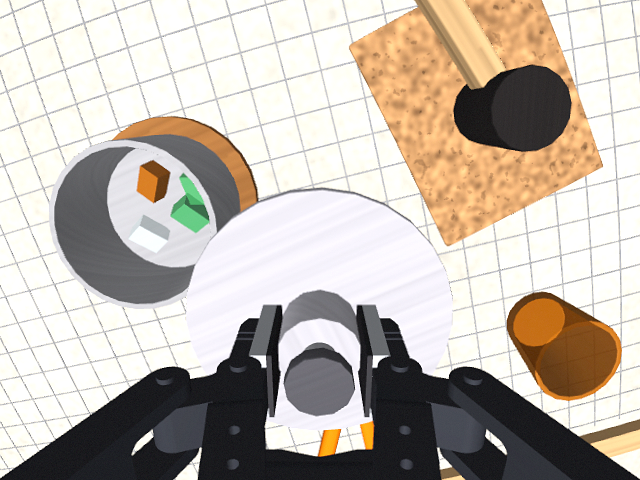

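Rim extents: left 50, top 139, bottom 307; its right edge (~218) is partly hidden. Held lid disc: left 185, right 453, top 188. Mallet top circle centre is about (531,108).

```bash
python3 -c "
from h import *
import pickle;p,s=pickle.load(open('w2.pkl','rb'))
print('rim',fitcircle(p,(50,None,139,307),.05,.08,(.56,-.25)),fitcircle(p,(50,218,139,307),.05,.08,(.56,-.25)))
for q in ((477.8-24,477.8+23.4),): pass
print('top',p2w('top',(477.8,231),.08),'side',p2w('side',(381,398),.08))
T=rot(s['tool_rot'])
z=s['position'][2]-.033+.014
c,e=fitcircle(p,(185,453,188,None),.053,z,(.6,-.15));print('lid',c,e,'in tool',T.T@(np.r_[c,z]-s['position']))
print('pin',T.T@(p2w(p,(320,380),z+.042)-s['position']))
print('mallet top',p2w(p,(531,108),.076))
print('tool x in world',T[:,0])
"
```

```text
rim (array([ 0.56090404, -0.24840351]), array([-0.06580965, -1.34143656,  1.69532746])) (array([ 0.56076438, -0.24906506]), array([-1.12579003,  0.94947929, -1.25859307,  1.71958443]))
top [ 0.55857839 -0.24954021  0.08      ] side [ 0.56362826 -0.24575839  0.08      ]
lid [ 0.60463358 -0.15063346] [-0.22048777  0.21869756  0.04039459] in tool [0.01899291 0.00086691 0.00026137]
pin [-0.02297852  0.00126335 -0.00282026]
mallet top [ 0.55098264 -0.02053047  0.076     ]
tool x in world [-0.01258992 -0.00367241 -0.999914  ]
```

```bash
python3 d.py .5606 -.2492 .145 76
```

```text
6.7 pos [ 0.6045 -0.1512  0.1756] F [-0.59 -0.7  -3.31] M [ 0.04 -0.06  0.  ] w 0.0278 d [ 1.049 -3.52  -0.603] rot [-0.038 -0.108  0.063] q7 1.52 qd 0.005
```

Call:
arm_command(delta_pos=[[0, -0.5, -0.1], [0, -0.8, -0.15], [0, -0.8, -0.15], [0, -0.8, -0.15], [0.2, -0.4, -0.05], [0.4, 0, 0], [0.2, 0, 0], [0, 0, 0], [0, 0, 0], [0, 0, 0]], rotation=[[-0.03, -0.1, 0.06], [0, 0, 0], [0, 0, 0], [0, 0, 0], [0, 0, 0], [0, 0, 0], [0, 0, 0], [0, 0, 0], [0, 0, 0], [0, 0, 0]])

```text
clock: 7.7
position: [0.5649, -0.2354, 0.1492]
tool_rot: [1.73, 1.567, 1.499]
force: [-0.3, 0.2, -3.8]
grip_width: 0.0276
```

```bash
python3 d.py .5606 -.2492 .125 76
```

```text
7.7 pos [ 0.5649 -0.2354  0.1492] F [-0.25  0.16 -3.77] M [-0.05  0.   -0.01] w 0.0276 d [ 0.805 -0.485 -0.033] rot [ 0.122 -0.006 -0.038] q7 1.69 qd 0.012
```

Call:
arm_command(delta_pos=[[0.2, -0.3, -0.03], [0.2, -0.2, 0], [0.1, 0, 0], [0, 0, 0], [0, 0, 0], [0, 0, 0]], rotation=[[0, 0, -0.04], [0, 0, 0], [0, 0, 0], [0, 0, 0], [0, 0, 0], [0, 0, 0]])

```text
clock: 8.3
position: [0.5606, -0.2508, 0.1331]
tool_rot: [-1.733, 1.57, -1.964]
force: [0.3, -0.2, -3.2]
grip_width: 0.0276
```

```bash
python3 d.py .5606 -.2492 .115 76
```

```text
8.3 pos [ 0.5606 -0.2508  0.1331] F [ 0.35 -0.23 -3.19] M [-0.01  0.02  0.01] w 0.0276 d [ 0.603  0.051 -0.011] rot [ 0.126 -0.001  0.006] q7 1.71 qd 0.002
```

Call:
arm_command(delta_pos=[[0.25, 0.05, 0], [0.25, 0, 0], [0.1, 0, 0], [0, 0, 0], [0, 0, 0]], rotation=[[0, 0, 0], [0, 0, 0], [0, 0, 0], [0, 0, 0], [0, 0, 0]])

```text
clock: 8.8
position: [0.5611, -0.2486, 0.1133]
tool_rot: [-2.176, 1.57, -2.406]
force: [-0.4, -0.7, -3.5]
grip_width: 0.0274
```

```bash
python3 d.py .5606 -.2492 .105 76
```

```text
8.8 pos [ 0.5611 -0.2486  0.1133] F [-0.39 -0.68 -3.49] M [-0.06 -0.02 -0.01] w 0.0274 d [ 0.278 -0.024 -0.012] rot [ 0.132 -0.002  0.003] q7 1.71 qd 0.004
```

Call:
arm_command(delta_pos=[[0.1, -0.02, -0.01], [0.08, 0, 0], [0.05, 0, 0], [0, 0, 0], [0, 0, 0]], rotation=[[0, 0, 0], [0, 0, 0], [0, 0, 0], [0, 0, 0], [0, 0, 0]])

```text
clock: 9.3
position: [0.5608, -0.2493, 0.1062]
tool_rot: [-0.884, 1.57, -1.115]
force: [-0.6, -0.7, -3.4]
grip_width: 0.0276
```

```bash
python3 d.py .5606 -.2492 .105 76
```

```text
9.3 pos [ 0.5608 -0.2493  0.1062] F [-0.59 -0.7  -3.39] M [ 0.03  0.03 -0.05] w 0.0276 d [ 0.039  0.003 -0.008] rot [0.131 0.003 0.004] q7 1.71 qd 0.004
```

Free of side load at 1 mm above seat, so the plug is inside. Down until contact.

Call:
arm_command(delta_pos=[[0.05, 0, 0], [0.03, 0, 0], [0, 0, 0], [0, 0, 0]], rotation=[[0, 0, 0], [0, 0, 0], [0, 0, 0], [0, 0, 0]])

```text
clock: 9.7
position: [0.5612, -0.2495, 0.1054]
tool_rot: [-0.262, 1.569, -0.493]
force: [-0.7, -0.0, -2.5]
grip_width: 0.0278
```

```bash
python3 d.py .5606 -.2492 .105 76
```

```text
9.7 pos [ 0.5612 -0.2495  0.1054] F [-0.66 -0.04 -2.53] M [-0.04 -0.01 -0.04] w 0.0278 d [ 0.012  0.006 -0.021] rot [0.129 0.017 0.004] q7 1.71 qd 0.002
```

Call:
arm_command(delta_pos=[[0.05, 0, 0], [0.05, 0, 0], [0.03, 0, 0], [0, 0, 0]], rotation=[[0, 0, 0], [0, 0, 0], [0, 0, 0], [0, 0, 0]])

```text
clock: 10.1
position: [0.5613, -0.2496, 0.1052]
tool_rot: [-0.042, 1.568, -0.273]
force: [-1.1, 0.6, -3.0]
grip_width: 0.0276
```

```bash
python3 d.py .5606 -.2492 .105 76
```

```text
10.1 pos [ 0.5613 -0.2496  0.1052] F [-1.08  0.56 -2.95] M [0.01 0.01 0.02] w 0.0276 d [ 0.007  0.006 -0.025] rot [0.126 0.029 0.001] q7 1.71 qd 0.009
```

Call:
arm_command(delta_pos=[[0, 0, 0], [0, 0, 0], [0, 0, 0], [0, 0, 0], [0, 0, 0], [-0.3, 0, 0], [-0.7, 0, 0], [-0.9, 0, 0], [-0.9, 0, 0], [0, 0, 0]], rotation=[[0, 0, 0], [0, 0, 0], [0, 0, 0], [0, 0, 0], [0, 0, 0], [0, 0, 0], [0, 0, 0], [0, 0, 0], [0, 0, 0], [0, 0, 0]], gripper=-1)

```text
clock: 11.1
position: [0.5612, -0.2497, 0.1938]
tool_rot: [-0.091, 1.568, -0.322]
force: [-0.6, -0.7, 0.7]
grip_width: 0.0855
```

```bash
python3 d.py .5606 -.2492 .18 -67.5; python3 -c "
from h import *
import pickle
s=monitor.observe();p=optics.camera_params('wrist');w=optics.grab_frame('wrist')[:,:,::-1];sd=optics.grab_frame('side')[:,:,::-1]
pickle.dump((p,s),open('w3.pkl','wb'))
cv2.imwrite('pics/side3.png',sd)
a=cv2.resize(w,(400,300));b=cv2.resize(sd[340:460,310:470],(400,300),interpolation=cv2.INTER_CUBIC)
b=np.vstack([np.hstack([a,b])]);cv2.imwrite('pics/w3f.png',w)
c=cv2.resize(sd[260:360,240:400],(480,300),interpolation=cv2.INTER_CUBIC)
cv2.imwrite('pics/w3.png',cv2.convertScaleAbs(np.vstack([b,cv2.copyMakeBorder(c,0,0,0,320,cv2.BORDER_CONSTANT)]),alpha=1.4))"
```

```text
11.1 pos [ 0.5612 -0.2497  0.1938] F [-0.63 -0.71  0.73] M [-0.04 -0.05 -0.03] w 0.0855 d [ 0.459  0.011 -0.025] rot [ 2.4041e+01  1.5000e-02 -3.6000e-02] q7 1.71 qd 0.031
```

View pics/w3.png

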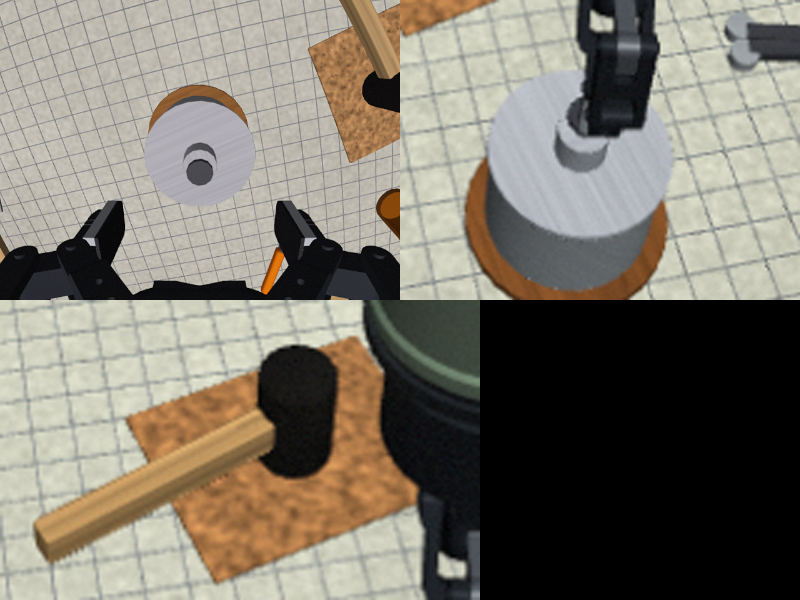

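The lid sits concentric and level on the rim, with the disc at wrist-crop x 144–255, y 97–207 and the pin standing up. Next, the mallet handle's line.

```bash
python3 -c "
from h import *
import pickle;p,s=pickle.load(open('w2.pkl','rb'));p3,_=pickle.load(open('w3.pkl','rb'))
print('lid',fitcircle(p3,(230.4,408,155,331),.053,.086,(.56,-.25)),'pin',p2w(p3,(320,275),.128))
a=[p2w(p,u,.053) for u in ((415,0),(468,88),(455,0),(508,70))]
print(np.round(a,4)); 
for i in (0,2): d=a[i+1]-a[i]; print('ang',np.degrees(np.arctan2(d[1],d[0])))
e=[p2w('top',(397.2,311.7),.045),p2w('side',(256.7,340),.045)];print('end',e)
h=np.array([.550,-.0215,0])
for q in e: d=h-q; print(np.degrees(np.arctan2(d[1],d[0])),np.hypot(*d[:2]))
"
```

```text
lid (array([ 0.5603346 , -0.24831689]), array([-0.65415288,  0.65415626,  2.49025267, -3.12361041])) pin [ 0.56061609 -0.2479895   0.128     ]
[[ 0.4805 -0.0652  0.053 ]
 [ 0.5337 -0.0448  0.053 ]
 [ 0.4853 -0.0433  0.053 ]
 [ 0.5289 -0.02    0.053 ]]
ang 20.973173743463114
ang 28.122113221611755
end [array([ 0.39764971, -0.08630268,  0.045     ]), array([ 0.40109002, -0.08981189,  0.045     ])]
23.042628104292326 0.1655596510896355
24.64311133309368 0.1638313076069942
```

Call:
arm_command(delta_pos=[[0, 0, 0], [0, 0, 0], [0, 0, 0], [0, 0, 0], [0, 0, 0], [0, 0, 0], [0, 0, 0], [0, 0, 0], [0, 0, 0], [0, 0, 0]], rotation=[[1, 0, 0], [1, 0, 0], [1, 0, 0], [1, 0, 0], [1, 0, 0], [1, 0, 0], [1, 0, 0], [1, 0, 0], [1, 0, 0], [1, 0, 0]])

```text
clock: 12.2
position: [0.5557, -0.2476, 0.1825]
tool_rot: [-2.121, 1.557, 2.843]
force: [0.2, 0.0, -0.4]
grip_width: 0.0853
```

Call:
arm_command(delta_pos=[[0, 0, 0], [0, 0, 0], [0, 0, 0], [0, 0, 0], [0, 0, 0], [0, 0, 0], [0, 0, 0], [0, 0, 0], [0, 0, 0], [0, 0, 0]], rotation=[[1, 0, 0], [1, 0, 0], [1, 0, 0], [1, 0, 0], [1, 0, 0], [1, 0, 0], [1, 0, 0], [1, 0, 0], [1, 0, 0], [0.5, 0, 0]])

```text
clock: 13.2
position: [0.5512, -0.2458, 0.1737]
tool_rot: [-0.996, 1.542, 2.929]
force: [1.0, -0.1, 0.2]
grip_width: 0.0854
```

```bash
python3 d.py .506 -.0405 .14 -66.5
```

```text
13.2 pos [ 0.5512 -0.2458  0.1737] F [ 0.98 -0.08  0.15] M [ 0.03 -0.04  0.02] w 0.0854 d [ 1.207 -5.884 -3.777] rot [3.56  0.191 0.2  ] q7 -0.05 qd 0.416
```

Call:
arm_command(delta_pos=[[-0.05, 0, 0], [-0.05, 0, 0], [-0.05, 0, 0], [-0.05, 0, 0], [0, 0, 0], [0, 0, 0]], rotation=[[1, 0.05, 0.05], [1, 0.05, 0.05], [0.8, 0.05, 0.05], [0.4, 0, 0], [0, 0, 0], [0, 0, 0]])

```text
clock: 13.8
position: [0.5489, -0.2448, 0.175]
tool_rot: [-0.613, 1.556, 2.962]
force: [0.0, 0.3, -0.2]
grip_width: 0.0853
```

```bash
python3 d.py .506 -.0405 .14 -66.5
```

```text
13.8 pos [ 0.5489 -0.2448  0.175 ] F [ 0.01  0.34 -0.19] M [-0.01 -0.02 -0.01] w 0.0853 d [ 1.203 -6.77  -1.577] rot [0.222 0.113 0.077] q7 -0.32 qd 0.007
```

Call:
arm_command(delta_pos=[[0, -0.5, -0.1], [0, -0.9, -0.2], [0, -0.9, -0.2], [0, -0.9, -0.2], [0, -0.9, -0.2], [0.1, -0.9, -0.2], [0.2, -0.9, -0.2], [0.2, -0.5, -0.2], [0, 0, 0], [0, 0, 0]], rotation=[[0.1, 0.1, 0.07], [0.1, 0, 0], [0, 0, 0], [0, 0, 0], [0, 0, 0], [0, 0, 0], [0, 0, 0], [0, 0, 0], [0, 0, 0], [0, 0, 0]])

```text
clock: 14.8
position: [0.5088, -0.0456, 0.1567]
tool_rot: [-0.138, 1.566, -2.856]
force: [0.3, -0.4, -0.3]
grip_width: 0.0856
```

```bash
python3 d.py .506 -.0405 .14 -66.5;python3 -c "
from h import *
import pickle
s=monitor.observe();p=optics.camera_params('wrist');im=optics.grab_frame('wrist')
pickle.dump((p,s),open('w4.pkl','wb'))
cv2.imwrite('pics/w4.png',cv2.convertScaleAbs(im[:,:,::-1],alpha=1.6))
print(w2p(p,[(.55,-.0215,.076),(.506,-.0405,.053)]))"
```

```text
14.8 pos [ 0.5088 -0.0456  0.1567] F [ 0.29 -0.4  -0.28] M [-0.02 -0.01  0.03] w 0.0856 d [ 0.556 -0.193  0.014] rot [0.126 0.048 0.006] q7 -0.6 qd 0.013
[[312.12166366 173.2722584 ]
 [311.89889089 249.95799971]]
```

View pics/w4.png

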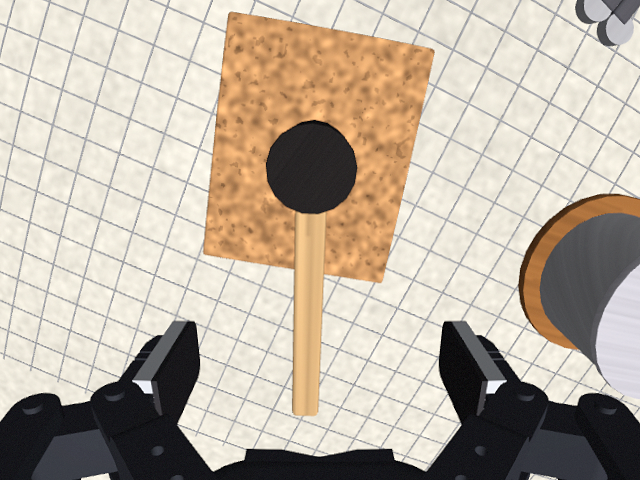

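Head circle x 266–357, y 121–213. Handle top centre line runs from (310.5,215) to (306,413). Pad corners: (229,12), (434,49), (383,282), (205,254).

```bash
python3 -c "
from h import *
import pickle;p,s=pickle.load(open('w4.pkl','rb'))
c,e=fitcircle(p,(266,357,121,213),.023,.076,(.55,-.02));print('head',c,e)
e=[p2w(p,u,.053) for u in ((310.5,215),(306,408))];d=e[0]-e[1];a=np.arctan2(d[1],d[0]);print(np.round(e,4),np.degrees(a),np.hypot(*(c-e[1][:2])))
d=c-e[1][:2];print('axis->end',np.degrees(np.arctan2(d[1],d[0])))
k=np.array([p2w(p,u,.006)[:2] for u in ((229,12),(434,49),(383,282),(205,254))]);print('pad',k.round(4),k.mean(0))
for r in (.048,): g=c-r*np.array([np.cos(a),np.sin(a)]);print('grasp',g)
"
```

```text
head [ 0.55209193 -0.02021774] [-0.94172194  0.93880289 -0.44876916  0.56189863]
[[ 0.5248 -0.0313  0.053 ]
 [ 0.4015 -0.0825  0.053 ]] 22.551492921011025 0.16292548326546244
axis->end 22.46362571056918
pad [[ 0.6102  0.0622]
 [ 0.6427 -0.0618]
 [ 0.49   -0.1027]
 [ 0.4573  0.0215]] [ 0.550036   -0.02020775]
grasp [ 0.50776224 -0.0386264 ]
```

```bash
python3 d.py .5078 -.0386 .036 -67.5
```

```text
14.85 pos [ 0.5089 -0.0457  0.1567] F [-0.32  0.09  0.56] M [ 0.03  0.01 -0.01] w 0.085 d [ 4.022 -0.228 -0.084] rot [0.289 0.047 0.007] q7 -0.6 qd 0.012
```

Call:
arm_command(delta_pos=[[0.3, -0.22, -0.05], [0.8, 0, 0], [0.8, 0, 0], [0.6, 0, 0], [0.3, 0, 0], [0, 0, 0], [0, 0, 0], [0, 0, 0]], rotation=[[0.28, 0.04, 0], [0, 0, 0], [0, 0, 0], [0, 0, 0], [0, 0, 0], [0, 0, 0], [0, 0, 0], [0, 0, 0]])

```text
clock: 15.65
position: [0.5082, -0.0431, 0.069]
tool_rot: [2.272, 1.568, -0.493]
force: [0.6, -1.0, 0.6]
grip_width: 0.0854
```

```bash
python3 d.py .5078 -.0386 .036 -67.5
```

```text
15.65 pos [ 0.5082 -0.0431  0.069 ] F [ 0.57 -1.01  0.61] M [0.   0.03 0.04] w 0.0854 d [ 1.1   -0.147 -0.042] rot [-0.146 -0.016 -0.02 ] q7 -0.52 qd 0.009
```

Call:
arm_command(delta_pos=[[0.1, -0.14, -0.04], [0.5, 0, 0], [0.4, 0, 0], [0.1, 0, 0], [0, 0, 0], [0, 0, 0]], rotation=[[-0.1, -0.01, -0.02], [0, 0, 0], [0, 0, 0], [0, 0, 0], [0, 0, 0], [0, 0, 0]])

```text
clock: 16.25
position: [0.5084, -0.038, 0.0339]
tool_rot: [3.14, 1.569, 0.388]
force: [0.5, 0.2, 0.1]
grip_width: 0.0852
```

```bash
python3 d.py .5078 -.0386 .036 -67.5
```

```text
16.25 pos [ 0.5084 -0.038   0.0339] F [0.46 0.2  0.09] M [ 0.   -0.01  0.01] w 0.0852 d [-0.071  0.012  0.025] rot [-0.035 -0.021 -0.   ] q7 -0.47 qd 0.007
```

Close at full force.

Call:
arm_command(delta_pos=[[-0.06, 0.01, 0.02], [0, 0, 0], [0, 0, 0], [0, 0, 0], [0, 0, 0], [0, 0, 0], [0, 0, 0], [0, 0, 0]], rotation=[[-0.03, -0.02, 0], [0, 0, 0], [0, 0, 0], [0, 0, 0], [0, 0, 0], [0, 0, 0], [0, 0, 0], [0, 0, 0]], gripper=1, grip_force=120)

```text
clock: 17.05
position: [0.5085, -0.0387, 0.037]
tool_rot: [2.661, 1.569, -0.088]
force: [0.1, -0.1, -0.5]
grip_width: 0.0165
```

```bash
python3 d.py .5078 -.0386 .20 -67.5
```

```text
17.05 pos [ 0.5085 -0.0387  0.037 ] F [ 0.14 -0.11 -0.54] M [-0.01  0.02 -0.05] w 0.0165 d [-5.434 -0.009  0.012] rot [-0.003 -0.015 -0.008] q7 -0.47 qd 0.001
```

Call:
arm_command(delta_pos=[[-0.2, 0, 0], [-0.5, 0, 0], [-0.8, 0, 0], [-0.9, 0, 0], [-0.9, 0, 0], [-0.9, 0, 0], [-0.9, 0, 0], [-0.7, 0, 0], [-0.3, 0, 0], [0, 0.3, 0.1]], rotation=[[0, 0, 0], [0, 0, 0], [0, 0, 0], [0, 0, 0], [0, 0, 0], [0, 0, 0], [0, 0, 0], [0, 0, 0], [0, 0, 0], [0, 0, 0]])

```text
clock: 18.05
position: [0.5056, -0.0478, 0.2274]
tool_rot: [-0.481, 1.565, 3.053]
force: [-0.3, 0.1, -4.0]
grip_width: 0.0163
```

Call:
arm_command(delta_pos=[[0, 0.7, 0.26], [0, 0.9, 0.34], [0, 0.9, 0.34], [0, 0.9, 0.34], [0, 0.9, 0.34], [0, 0.9, 0.34], [0, 0.9, 0.34], [0, 0.5, 0.2], [0, 0, 0], [0, 0, 0]], rotation=[[0, 0, 0], [0, 0, 0], [0, 0, 0], [0, 0, 0], [0, 0, 0], [0, 0, 0], [0, 0, 0], [0, 0, 0], [0, 0, 0], [0, 0, 0]])

```text
clock: 19.05
position: [0.5052, -0.2732, 0.2153]
tool_rot: [-0.528, 1.55, 3.003]
force: [-0.3, 1.9, -3.8]
grip_width: 0.0164
```

```bash
python3 d.py .517 -.267 .22 -67.5
```

```text
19.05 pos [ 0.5052 -0.2732  0.2153] F [-0.27  1.91 -3.77] M [-0.01  0.09 -0.03] w 0.0164 d [-0.164 -0.043 -0.437] rot [-0.031  0.168  0.099] q7 -0.31 qd 0.027
```

Call:
arm_command(delta_pos=[[-0.1, -0.04, -0.4], [0, 0, 0], [0, 0, 0], [0, 0, 0]], rotation=[[-0.03, 0.14, 0.08], [0, 0, 0], [0, 0, 0], [0, 0, 0]])

```text
clock: 19.45
position: [0.5169, -0.2645, 0.217]
tool_rot: [-0.95, 1.567, 2.587]
force: [-0.0, 0.2, -4.2]
grip_width: 0.0164
```

```bash
python3 d.py .517 -.267 .20 -67.5
```

```text
19.45 pos [ 0.5169 -0.2645  0.217 ] F [-0.05  0.18 -4.21] M [-0.08  0.06 -0.  ] w 0.0164 d [0.566 0.08  0.029] rot [0.031 0.024 0.033] q7 -0.32 qd 0.007
```

Call:
arm_command(delta_pos=[[0.3, 0.07, 0.03], [0.4, 0, 0], [0.1, 0, 0], [0, 0, 0], [0, 0, 0], [0, 0, 0]], rotation=[[0.03, 0.02, 0.03], [0, 0, 0], [0, 0, 0], [0, 0, 0], [0, 0, 0], [0, 0, 0]])

```text
clock: 20.05
position: [0.5165, -0.2663, 0.1902]
tool_rot: [-0.635, 1.569, 2.9]
force: [0.2, -0.4, -3.9]
grip_width: 0.016
```

```bash
python3 d.py .517 -.267 .19 -67.5; python3 -c "
from h import *
import pickle
w=optics.grab_frame('wrist')[:,:,::-1];sd=optics.grab_frame('side')[:,:,::-1]
a=cv2.resize(w,(400,300));b=cv2.resize(sd[300:450,270:470],(400,300),interpolation=cv2.INTER_CUBIC)
cv2.imwrite('pics/w5.png',cv2.convertScaleAbs(np.hstack([a,b]),alpha=1.5))"
```

```text
20.05 pos [ 0.5165 -0.2663  0.1902] F [ 0.23 -0.45 -3.91] M [-0.09  0.13  0.02] w 0.016 d [ 0.007  0.026 -0.006] rot [0.005 0.01  0.007] q7 -0.29 qd 0.002
```

View pics/w5.png

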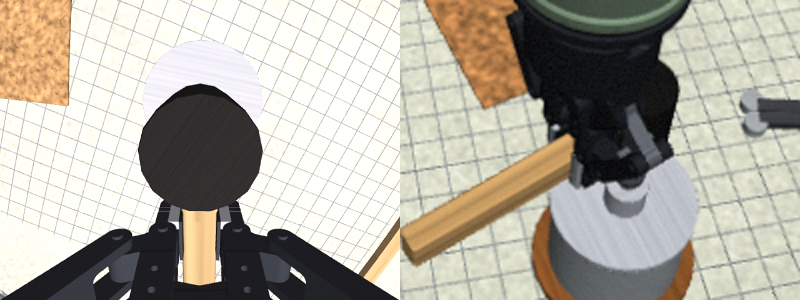

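Call:
arm_command(delta_pos=[[1, 0, 0], [0.4, 0, 0], [-0.8, 0, 0], [-0.6, 0, 0], [0, 0, 0], [0, 0, 0]], rotation=[[0, 0, 0], [0, 0, 0], [0, 0, 0], [0, 0, 0], [0, 0, 0], [0, 0, 0]])

```text
clock: 20.75
position: [0.517, -0.267, 0.1913]
tool_rot: [1.598, 1.57, -1.151]
force: [-1.0, 0.0, -4.5]
grip_width: 0.0163
```

```bash
python3 d.py .517 -.267 .19 -67.5; python3 -c "
from h import *
sd=optics.grab_frame('side')[:,:,::-1]; cv2.imwrite('pics/s6.png',cv2.convertScaleAbs(cv2.resize(sd[360:440,350:430],(480,480),interpolation=cv2.INTER_CUBIC),alpha=1.5))"
```

```text
20.75 pos [ 0.517  -0.267   0.1913] F [-1.03  0.   -4.5 ] M [-0.07  0.12 -0.01] w 0.0163 d [ 0.042 -0.     0.001] rot [ 0.001 -0.    -0.004] q7 -0.29 qd 0.01
```

Call:
arm_command(delta_pos=[[1, 0, 0], [0.55, 0, 0]], rotation=[[0, 0, 0], [0, 0, 0]])

```text
clock: 21.0
position: [0.5178, -0.2673, 0.1444]
tool_rot: [2.344, 1.568, -0.404]
force: [-21.7, 1.9, 40.9]
grip_width: 0.0162
```

Call:
arm_command(delta_pos=[[-0.9, 0, 0], [-0.6, 0, 0], [0, 0, 0], [0, 0, 0]], rotation=[[0, 0, 0], [0, 0, 0], [0, 0, 0], [0, 0, 0]])

```text
clock: 21.4
position: [0.5157, -0.2666, 0.1852]
tool_rot: [-0.583, 1.567, 2.951]
force: [0.6, 1.3, -4.8]
grip_width: 0.0163
```

```bash
python3 d.py .517 -.267 .19 -67.5
```

```text
21.4 pos [ 0.5157 -0.2666  0.1852] F [ 0.56  1.28 -4.77] M [-0.01  0.12 -0.01] w 0.0163 d [-0.161  0.027 -0.034] rot [-0.001  0.031  0.02 ] q7 -0.29 qd 0.003
```

Call:
arm_command(delta_pos=[[0.9, 0, 0], [0.5, 0, 0]], rotation=[[0, 0, 0], [0, 0, 0]])

```text
clock: 21.6
position: [0.5157, -0.267, 0.1422]
tool_rot: [-0.414, 1.568, 3.12]
force: [-33.2, -8.0, 59.4]
grip_width: 0.0161
```

Call:
arm_command(delta_pos=[[-0.9, 0, 0], [-0.9, 0, 0], [-0.5, 0, 0], [0, -0.4, 0], [0, -0.9, 0], [0, -0.9, 0], [0, -0.9, 0], [0, -0.5, 0], [0, 0, 0], [0, 0, 0]], rotation=[[0, 0, 0], [0, 0, 0], [0, 0, 0], [0, 0, 0], [0, 0, 0], [0, 0, 0], [0, 0, 0], [0, 0, 0], [0, 0, 0], [0, 0, 0]])

```text
clock: 22.6
position: [0.467, -0.1582, 0.2017]
tool_rot: [-0.65, 1.553, 2.886]
force: [0.4, -0.5, -3.0]
grip_width: 0.0167
```

```bash
python3 d.py .5085 -.0387 .12 -67.5; python3 -c "
from h import *
import pickle
p=optics.camera_params('wrist')
w=optics.grab_frame('wrist')[:,:,::-1];sd=optics.grab_frame('side')[:,:,::-1]
a=cv2.resize(w,(400,300));b=cv2.resize(sd[335:455,300:460],(400,300),interpolation=cv2.INTER_CUBIC)
cv2.imwrite('pics/w7.png',cv2.convertScaleAbs(np.hstack([a,b]),alpha=1.5))
for t in (0,.014):
  q=w2p('side',[(.5606,-.2485,.13-t),(.5606,-.2485,.124-t),(.5606,-.2485,.11)]);print(((q-[300,335])*2.5+[400,0]).round(1).tolist())
"
```

```text
22.6 pos [ 0.467  -0.1582  0.2017] F [ 0.37 -0.47 -3.03] M [-0.08  0.04  0.01] w 0.0167 d [ 2.716 -3.117 -2.846] rot [0.013 0.134 0.101] q7 -0.45 qd 0.027
[[607.7, 117.9], [606.6, 123.5], [604.0, 136.3]]
[[605.1, 130.8], [604.0, 136.3], [604.0, 136.3]]
```

View pics/w7.png

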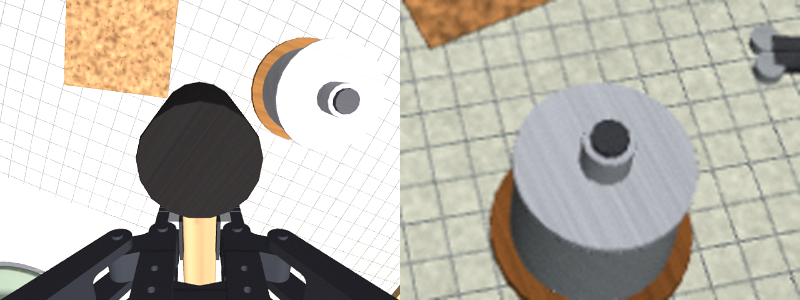

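Home per the picture: the head is down on the boss's top ring, and the blows ended at 40–59 N, far above the 12 N the pin takes. The mallet now shows more of its far side, so it may have tilted in the grip. I'll estimate that tilt from the outline (top-face bottom row 217, lower rim top row 82, half-scale).

```bash
python3 -c "
from h import *
p=dict(optics.camera_params('wrist'));s=monitor.observe();T=rot(s['tool_rot'])
a=np.linspace(0,6.28,400)
for th in (0,2,4,6,8,10):
  Ry=R.from_euler('y',th,degrees=True).as_matrix()
  g=np.array([-.005,0,0])
  out=[]
  for x in (-.039,.031):
    P=np.column_stack([0*a+x,.023*np.cos(a),-.0474+.023*np.sin(a)])
    q=w2p(p,((P-g)@Ry.T+g)@T.T+s['position'])/2*1.25
    out+= [q[:,0].min(),q[:,0].max(),q[:,1].min(),q[:,1].max()]
  print(th,np.round(out,0))
"
python3 - <<'E'
import cv2
im=cv2.imread('pics/w7.png')[70:230,120:280];b=cv2.imread('pics/w5.png')[70:230,120:280]
import numpy as np
cv2.imwrite('pics/w8.png',cv2.convertScaleAbs(cv2.resize(np.hstack([b,im]),(800,400),interpolation=cv2.INTER_CUBIC),alpha=2))
E
```

```text
0 [140. 267.  91. 212. 164. 239.  82. 156.]
2 [139. 268.  95. 216. 164. 240.  80. 154.]
4 [138. 269. 100. 220. 164. 240.  78. 153.]
6 [138. 270. 105. 224. 163. 241.  76. 152.]
8 [137. 271. 111. 227. 163. 241.  75. 150.]
10 [136. 271. 117. 231. 162. 242.  73. 149.]
```

View pics/w8.png

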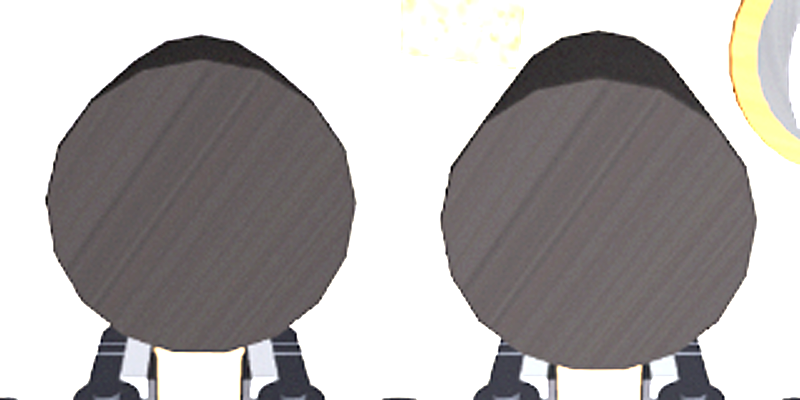

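The outline moved by +7 rows (top face) and −2.4 rows (lower rim), which means the mallet tilted about 3.2° head-up in the grip. I'll tilt the tool −3.2° about its y for placing.

Call:
arm_command(delta_pos=[[0, -0.5, -0.45], [0, -0.7, -0.63], [0, -0.7, -0.63], [0, -0.7, -0.63], [0.2, -0.4, -0.36], [0.4, 0, 0], [0.4, 0, 0], [0.2, 0, 0], [0, 0, 0], [0, 0, 0]], rotation=[[0, -0.1, 0.05], [0, -0.1, 0], [0, -0.1, 0], [0, -0.1, 0], [0, 0, 0], [0, 0, 0], [0, 0, 0], [0, 0, 0], [0, 0, 0], [0, 0, 0]])

```text
clock: 23.7
position: [0.5068, -0.05, 0.1591]
tool_rot: [-0.011, 1.512, -2.771]
force: [-1.5, 1.2, -3.0]
grip_width: 0.0159
```

```bash
sed 's/down(np.radians(yaw))/down(np.radians(yaw))@R.from_euler("y",-3.2,degrees=True).as_matrix()/' d.py > dt.py; python3 dt.py .5085 -.0387 .07 -67.5
```

```text
23.7 pos [ 0.5068 -0.05    0.1591] F [-1.52  1.22 -2.99] M [ 0.05  0.02 -0.01] w 0.0159 d [ 2.953 -0.329 -0.366] rot [-0.113  0.026  0.012] q7 -0.66 qd 0.014
```

Call:
arm_command(delta_pos=[[0.4, -0.3, -0.2], [0.8, 0, 0], [0.8, 0, 0], [0.4, 0, 0], [0, 0, 0], [0, 0, 0], [0, 0, 0]], rotation=[[-0.08, 0.02, 0.01], [0, 0, 0], [0, 0, 0], [0, 0, 0], [0, 0, 0], [0, 0, 0], [0, 0, 0]])

```text
clock: 24.4
position: [0.5069, -0.0389, 0.0845]
tool_rot: [0.008, 1.519, -2.743]
force: [0.1, -0.1, -3.5]
grip_width: 0.0161
```

```bash
python3 dt.py .5085 -.0387 .045 -67.5
```

```text
24.4 pos [ 0.5069 -0.0389  0.0845] F [ 0.06 -0.08 -3.51] M [-0.03 -0.01 -0.03] w 0.0161 d [ 1.312  0.013 -0.119] rot [-0.022 -0.036 -0.003] q7 -0.58 qd 0.008
```

Call:
arm_command(delta_pos=[[0.3, 0, 0], [0.5, 0, 0], [0.3, 0, 0], [0.1, 0, 0], [0, 0, 0], [0, 0, 0]], rotation=[[0, -0.03, 0], [0, 0, 0], [0, 0, 0], [0, 0, 0], [0, 0, 0], [0, 0, 0]])

```text
clock: 25.0
position: [0.5058, -0.0395, 0.0463]
tool_rot: [0.015, 1.517, -2.736]
force: [0.7, 0.3, -3.6]
grip_width: 0.0161
```

```bash
python3 dt.py .5085 -.0387 .037 -67.5
```

```text
25.0 pos [ 0.5058 -0.0395  0.0463] F [ 0.73  0.27 -3.57] M [-0.04  0.06  0.01] w 0.0161 d [ 0.304  0.008 -0.112] rot [-0.02  -0.02  -0.007] q7 -0.54 qd 0.005
```

Call:
arm_command(delta_pos=[[0.1, 0, 0], [0.1, 0, 0], [0.05, 0, 0], [0, 0, 0], [0, 0, 0]], rotation=[[0, 0, 0], [0, 0, 0], [0, 0, 0], [0, 0, 0], [0, 0, 0]])

```text
clock: 25.5
position: [0.5058, -0.0397, 0.0388]
tool_rot: [0.022, 1.518, -2.729]
force: [0.1, 0.4, -3.3]
grip_width: 0.0166
```

```bash
python3 dt.py .5085 -.0387 .037 -67.5
```

```text
25.5 pos [ 0.5058 -0.0397  0.0388] F [ 0.06  0.42 -3.31] M [-0.04  0.04  0.01] w 0.0166 d [ 0.054  0.002 -0.099] rot [-0.02 -0.03 -0.01] q7 -0.53 qd 0.002
```

Call:
arm_command(delta_pos=[[0.05, 0, 0], [0.04, 0, 0], [0.04, 0, 0], [0.04, 0, 0]], rotation=[[0, 0, 0], [0, 0, 0], [0, 0, 0], [0, 0, 0]])

```text
clock: 25.9
position: [0.5055, -0.0401, 0.0361]
tool_rot: [-0.012, 1.52, -2.764]
force: [-11.0, 3.2, 40.5]
grip_width: 0.0163
```

```bash
python3 dt.py .5085 -.0387 .037 -67.5
```

```text
25.9 pos [ 0.5055 -0.0401  0.0361] F [-11.01   3.17  40.54] M [1.08 1.82 0.09] w 0.0163 d [-0.037 -0.003 -0.109] rot [-0.029 -0.047  0.007] q7 -0.52 qd 0.016
```

Call:
arm_command(delta_pos=[[-0.02, 0, 0], [0, 0, 0]], rotation=[[0, 0, 0], [0, 0, 0]])

```text
clock: 26.1
position: [0.506, -0.0399, 0.0374]
tool_rot: [-0.017, 1.522, -2.769]
force: [-0.0, -0.4, -4.0]
grip_width: 0.0164
```

Call:
arm_command(delta_pos=[[0, 0, 0], [0, 0, 0], [0, 0, 0], [0, 0, 0], [0, 0, 0], [-0.3, 0, 0], [-0.7, 0, 0], [-0.9, 0, 0], [-0.9, 0, 0], [-0.9, 0, 0]], rotation=[[0, 0, 0], [0, 0, 0], [0, 0, 0], [0, 0, 0], [0, 0, 0], [0, 0, 0], [0, 0, 0], [0, 0, 0], [0, 0, 0], [0, 0, 0]], gripper=-1)

```text
clock: 27.1
position: [0.5096, -0.0386, 0.1514]
tool_rot: [-0.026, 1.516, -2.779]
force: [-0.7, 0.1, -0.1]
grip_width: 0.0853
```

Call:
arm_command(delta_pos=[[-0.9, 0, 0.5], [-0.5, 0, 0.9], [0, 0, 0.9], [0, 0, 0], [0, 0, 0]], rotation=[[0, 0, 0], [0, 0, 0], [0, 0, 0], [0, 0, 0], [0, 0, 0]])

```text
clock: 27.6
position: [0.447, -0.0648, 0.2043]
tool_rot: [-0.026, 1.523, -2.781]
force: [0.0, -0.8, -0.4]
grip_width: 0.0851
```

```bash
python3 dt.py .5085 -.0387 .037 -67.5;  python3 -c "
from h import *
w=optics.grab_frame('wrist')[:,:,::-1];sd=optics.grab_frame('side')[:,:,::-1];tp=optics.grab_frame('top')[:,:,::-1]
f=lambda i:cv2.resize(i,(400,300),interpolation=cv2.INTER_CUBIC)
cv2.imwrite('pics/w9.png',cv2.convertScaleAbs(np.vstack([np.hstack([f(w),f(sd[350:440,340:460])]),np.hstack([f(sd[240:390,220:420]),f(tp)])]),alpha=1.6))"
```

```text
27.6 pos [ 0.447  -0.0648  0.2043] F [ 0.   -0.84 -0.44] M [-0.01 -0.05 -0.02] w 0.0851 d [ 5.462 -0.026 -2.49 ] rot [-0.054 -0.076  0.015] q7 -0.67 qd 0.028
```

View pics/w9.png

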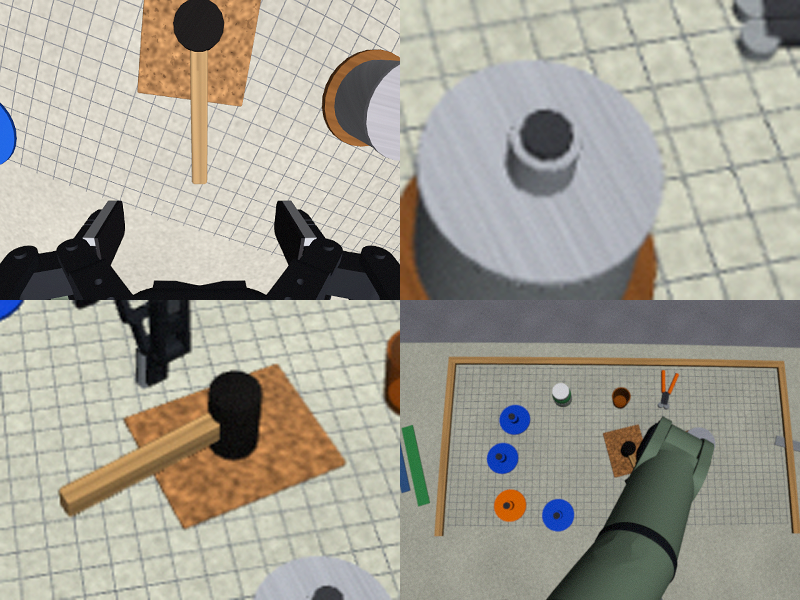

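Mallet stands flat on the middle of the pad (wrist crop head at (199,25), pad around it). The lid is level and centred, the pin head is down on the boss, the bystanders are where they were, and the gripper is clear.

```bash
python3 -c "
from workcell import bot,monitor
print(bot.job_done(),monitor.observe()['clock'])"
```

```text
the job is handed in; nothing more can be done
the job is handed in; nothing more can be done
```

The job is handed in, at about 28 s of the 72 s allowed. The lid is seated and released, the pin was knocked in with three mallet blows, and the mallet is back on the middle of its cork pad.

- **Lid:** It went into the rim without side load and stopped at the expected seated height (TCP 0.105 m). Later views show it level and centred to about 1 mm. My outline fit of the seated lid was about 3 px off in height, which I put down to reading error.
- **Pin:** Blows two and three were read at the bottom and ended at 41 N and 59 N up (about 46 N and 69 N with the sideways part), against the 12 N the pin takes. The striking face was then within 2–3 mm of the fully-home height, below it. In the side picture the head rests on the boss; that view only resolves about 1–2 mm, so "fully home" rests on the force as well as the picture.
- **Mallet:** It slipped about 3° in the grip during the blows, so I tilted the tool to match before setting it down. The set-down pressed on the pad with about 40 N (42 N in all) for a moment, through the mallet and not the gripper's body. It now stands flat on the pad.
- **Everything else:** The jar, cup, nippers and the look-alike lids show no movement in the last top picture. The gripper is open and touching nothing.

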